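# Set the leather splitter to its third notch

### The job

Set the thickness lever of the bench leather splitter by feel: with the fingertips or the outside of the fingers, push its ball knob towards the front of the machine until the lever sits in its home notch, then push it the other way, counting the clicks, and leave it seated in the third notch after home, never letting it run on into the fourth. Push gently and do not grip the lever, leave the lasts, tools and stock around the machine where they are, and finish clear of everything.

Things in the scene. Friction and masses are not known exactly. Their poses are not given: they have to be found in the camera images.
- splitter: grey cast-iron bench leather splitter, fixed: sole plate 200 x 335 mm, two end frames 152 mm high with blade, clamp bar, guide bar and a sloping feed plate between. Origin on the bench straight below the lever's pivot; x points to the BACK of the machine, y along it (frames and blade lie at y = 16 to 352 mm, x = -118 to 100 mm), z up. Feed plate = front
- pivot (a point): the lever's pivot, 85 mm above the bench. The lever swings about the splitter's y axis through it, at y = 0, outside the right-hand end frame (right as seen by someone facing the feed plate), beside a scalloped steel quadrant of 65 mm radius whose white ticks mark the notches
- knob_center (a point): centre of the black ball knob, 32 mm in diameter, at the end of the lever, 150 mm from the pivot. Below it a steel rod of 11 mm diameter (80 to 132 mm from the pivot), then a flat bar. Apart from the lever nothing near it stands higher than 165 mm above the bench. A spring roller on the lever clicks into the quadrant's notches: 3 to 7 N at the knob to leave one
- lever (a joint): lever angle in rad, growing as the knob goes to the back (+x). 0 = home notch: leaning 0.524 (30 deg) from upright to the front, knob 215 mm high; hard stop 0.03 before it. Home and six more notches every 0.2094 (31 mm at the knob); third after home = 0.628, knob 234 mm high. Well past the crest half-way between notches it drops into the next by itself and stays. Starts in the first or second
- last_left_mid (a point): white plastic shoe last for a left foot, standing on its sole, about 265 x 88 x 105 mm; point 50 mm above its sole. Bystander, right of the lever
- last_right_mid (a point): the right-foot last of the pair, same size; point 50 mm above its sole. Bystander, right of the lever
- hammer_grip (a point): cobbler's hammer lying on the bench, 250 mm long, 26 mm high; point on the handle. Bystander, right of the lever
- spool_mid (a point): standing spool of thread, 52 mm across and 76 mm high; point half-way up. Bystander, beside the lever
- tin_mid (a point): closed metal tin, 80 mm across and 95 mm high; point half-way up. Bystander, behind and right of the lever
- awl: awl lying on the bench, 150 mm long, 29 mm high; origin under its middle. Bystander, behind the lever
- pincers: lasting pincers lying flat, 210 mm long, 16 mm high; origin under their middle. Bystander, behind the splitter

How it is judged:
On the way:
1. the lever has been pushed to the front and sits in its home notch (value of joint lever below 0.05 rad), for 0.2 s.
At the end, for the whole second after the job is handed in: the lever rests in the third notch after home (0.628 rad, within 0.05 rad), after having been in the home notch (below 0.05 rad for 0.2 s) (value of joint lever between 0.5782 and 0.6782 rad and not (velocity of joint lever above 0.05 rad/s) and velocity of joint lever above -0.05 rad/s); the robot touches nothing.
It fails at once if the lever runs on towards the fourth notch (past 0.75 rad) (value of joint lever above 0.75 rad).
It fails at once if the splitter or its lever is gripped or forced (fingers press with more than 30 N) (contact force between splitter and the fingers above 30 N).
It fails at once if a shoe last is moved more than 20 mm or lifted (distance of any of last_left_mid, last_right_mid from where it was at the start of the episode above 0.02 m).
It fails at once if a tool (hammer, awl, pincers) is moved more than 20 mm or lifted (distance of any of hammer_grip, awl, pincers from where it was at the start of the episode above 0.02 m).
It fails at once if the spool or the tin is moved more than 20 mm or lifted (distance of any of spool_mid, tin_mid from where it was at the start of the episode above 0.02 m).
It also fails if it takes over 48 s, if anything falls off the work surface, if the arm or the gripper's body presses on something with over 40 N, if the wrist force passes 120 N, or if a joint passes its speed limit or range.

### The arm

A 6-joint arm with a two-finger parallel gripper is mounted at the origin on the work surface. World frame = base frame: x ahead of the robot, y to its left, z up, the work surface at z = 0. Lengths are in m, angles in rad, forces in N, time in s.
With the tool pointing down it reaches from about 0.4 to 0.925 m from the base axis. Payload 3.4 kg.
Tool frame: the origin (TCP) lies at the very end of the fingers, on their centre line; the grasp point (between the pads) lies 19 mm behind it; z points along the fingers, y is the line along which they close (so a half turn about z gives the same grasp; the last joint's range is limited). The gripper opens to 85 mm and grips with 20 to 120 N. Pads are 22 mm wide; open, the fingers measure 114 mm over their backs; the gripper's body (76 mm by 85 mm) begins 54 mm behind the grasp point. The pads swing forward as they close: fully open they stand 13 mm farther back than shut.
Start: joints at [-1.254, 0.307, 1.506, -0, 1.328, -0.073], TCP at [0.219, -0.532, 0.231] pointing down, gripper open.
Joint ranges: [-3.12, 3.12], [-1.05, 2.28], [0.14, 2.33], [-1.42, 4.57], [0.1, 2.73], [-2.68, 2.68]. Speed limits (rad/s): [2.57, 2.57, 3.14, 3.14, 3.14, 3.14].

### API

Orientations are given as a unit quaternion [x, y, z, w].
In Python, from rig import r, optics, job_done gives the robot as it stands.
- The arm moves only by the tool play_rows, never from a script. Its argument "commands" is a list of rows, each a list of 2 entries, a list of its own where there are three numbers: the shift along the tool's x, y, z in cm, then the turn about the tool's z in rad. In form: [[[x, y, z], twist], ...]. A call has 1 to 20 rows; each row shifts and turns the commanded pose from where the row before left it, along the tool's axes as they then stand; what a row does not reach is not made up. A row lasts 1/10 s, in which the tool goes at most 50 mm and 8.59 degrees, less where a joint would pass 70% of its speed; a pose out of reach is approached as far as the arm can. A call is refused whole if a number of a shift passes 5 or a number of a turn 0.15, either way. A call with a gripper value outside its range is refused whole. "fingers" is the opening, from -1 (shut) to 1 (fully open), so that 0 is half open, set as the call begins (left out, the last holds). The fingers move at their own pace and stop on an object; "newtons" is the grip in N (left out, the last holds). Time passes only in rows, so rows that do not move let the fingers close. It gives the time, the measured TCP pose, the force, the opening and the grip force at its end, in the units of the state.
- r.observe(): the state, without advancing time (a new reading comes with each control period).
- optics.get_image(name): name is "side" or "top"; returns a dict with "image" (420x560x3 uint8, red, green, blue), "intrinsics" (3x3 intrinsics, pixels), "distortion" ([k1, k2, p1, p2, k3] as OpenCV has them; the pictures are not rectified), "R" (3x3) and "t" (3): a world point X has camera coordinates R X + t. Camera axes: x right, y down, z forward; pixel columns grow to the right and rows downward; lengths in m; the calibration is good to about 2 mm. A picture is of the moment at which its call begins. There is no depth.
- job_done(): hands the job in; it is judged then, once.
The state is a dict: "time": time; "joints": joint angles; "qvel": joint speeds; "joint_efforts": joint torques, N m; "eef_pos": TCP position; "ee_rot": TCP orientation; "ft_force": force on the tool from outside, world axes, zero at the start; "torque": the same for the moment, N m; "gripper_width": finger opening in m; "gripper_force": force on a finger pad.
Only numpy, scipy, OpenCV 4.12 (cv2) and the standard library are available. Lean on these libraries where they do the work, as an engineer would, in place of code of your own. Each camera call takes 0.05 s, during which the arm holds its last target. There are 200 camera calls.

## Working session

There is one attempt and no reset: what is moved stays moved. The work goes in short steps, Python scripts to look and compute and a tool call to move; the robot and the scene stay as the last step left them, time stands still between calls to the robot, and variables do not carry over. Pictures are saved under pics/ and viewed, at most 12 in all, crops included, and the job is handed in when it is done.

Besides the shell and the picture viewer there is one more tool, called after ">>>" in YAML: its name, and indented under it one key for each argument. play_rows: Moves the arm, as the interface text tells. Its arguments: {"type":"object","properties":{"commands":{"type":"array","items":{"type":"array"}},"fingers":{"type":"number"},"newtons":{"type":"number"}},"required":["commands"]}

```bash
mkdir -p pics
python3 - <<'E'
from rig import r, optics
import cv2,pickle
d={}
for n in("side","top"):
    a=optics.get_image(n); d[n]=a; cv2.imwrite(f"pics/{n}0.png",a["image"][:,:,::-1])
    print(n,a["R"],a["t"],a["intrinsics"],a["distortion"])
pickle.dump(d,open("d0.pkl","wb"))
print(r.observe())
E
```

```text
side [[-0.97587042 -0.21824468 -0.00679544]
 [-0.1596877   0.73456969 -0.65947495]
 [ 0.14891862 -0.64247695 -0.75169583]] [0.57999602 0.21790174 1.02351959] [[459.16880816   0.         279.42244461]
 [  0.         459.16880816 209.72785953]
 [  0.           0.           1.        ]] [-0.07508724  0.          0.          0.          0.        ]
top [[ 0.00805757 -0.99984423  0.01570313]
 [-0.99281509 -0.00987382 -0.11925058]
 [ 0.11938705 -0.01462943 -0.99274   ]] [-0.04205494  0.60034898  1.29475023] [[546.27192993   0.         278.99595174]
 [  0.         546.27192993 206.28290529]
 [  0.           0.           1.        ]] [-0.13761668  0.          0.          0.          0.        ]
{'time': 0.1, 'joints': array([-1.25348041e+00,  3.07535970e-01,  1.50754433e+00,  2.14060128e-05,
        1.32839488e+00, -7.35102446e-02]), 'qvel': array([-4.68513473e-05, -2.00414316e-03, -3.87638178e-03, -2.30870893e-04,
       -1.13061875e-03,  7.40453486e-04]), 'joint_efforts': array([-3.18049842e-04, -4.58533359e+01, -2.52607280e+01, -6.30671298e-05,
        5.52584999e-03, -1.64927349e-05]), 'eef_pos': array([ 0.21883176, -0.53105709,  0.23045091]), 'ee_rot': array([ 9.80967610e-01,  1.94169156e-01, -1.04148245e-04, -9.35542520e-04]), 'ft_force': array([ 0.54253842,  0.09801597, -0.18310026]), 'torque': array([-0.01644775,  0.04024663, -0.01949957]), 'gripper_force': 0.0, 'gripper_width': 0.08553272930489657}
```

View pics/side0.png

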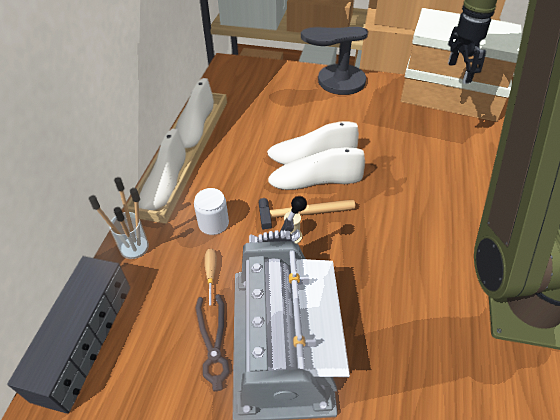

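View pics/top0.png

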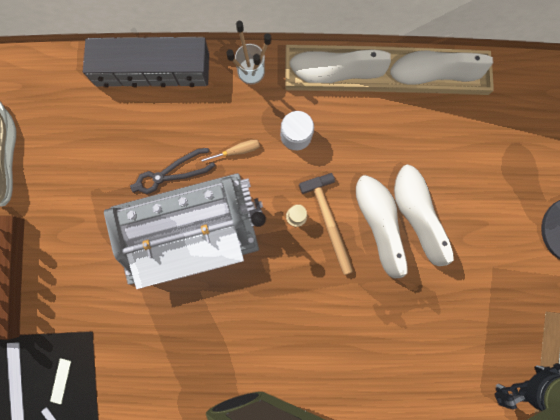

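The side view shows the black knob at about (299,204) and the spool directly behind it at (296,230). In the top view the knob is at about (258,219), the spool top at (297,215), and the hammer, lasts and tin lie further right. I'll zoom in.

Run:
```python
import cv2
a=cv2.imread("pics/top0.png")[160:300,95:325]; b=cv2.imread("pics/side0.png")[180:270,220:340]
a=cv2.resize(a,(460*800//460,487),interpolation=cv2.INTER_CUBIC)
cv2.imwrite("pics/tc.png",a); cv2.imwrite("pics/sc.png",cv2.resize(b,None,fx=6,fy=6,interpolation=cv2.INTER_CUBIC))
```

```text
(no output)
```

View pics/tc.png

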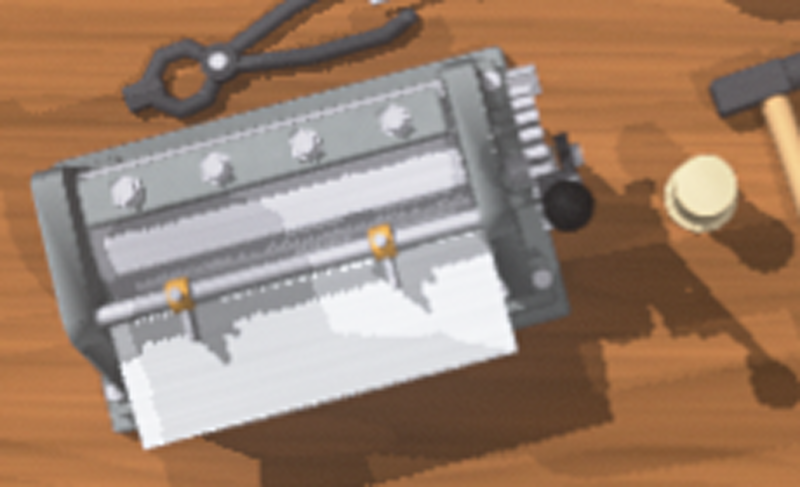

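View pics/sc.png

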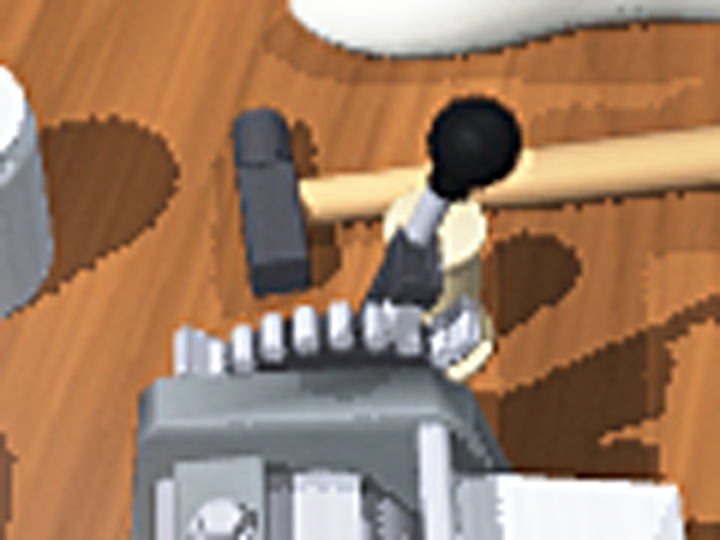

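```bash
cat > h.py <<'E'
import cv2,numpy as np,pickle
D=pickle.load(open("d0.pkl","rb"))
def ray(n,uv):
    c=D[n]; p=cv2.undistortPoints(np.array([[uv]],float),c["intrinsics"],np.array(c["distortion"]))[0,0]
    d=c["R"].T@np.array([*p,1]); return -c["R"].T@c["t"], d/np.linalg.norm(d)
def atz(n,uv,z):
    o,d=ray(n,uv); return o+d*(z-o[2])/d[2]
def tri(a,b):
    o,d=ray("top",a);q,e=ray("side",b)
    s,t=np.linalg.lstsq(np.c_[d,-e],q-o,rcond=None)[0]
    return (o+s*d+q+t*e)/2, np.linalg.norm(o+s*d-q-t*e)
def tc(x,y): return (95+x/3.478,160+y/3.479)
E
python3 - <<'E'
from h import *
k,e=tri(tc(567,205),(220+476/6,180+146/6)); print("knob",k,e)
def yaw(a,b,z):
    p,q=atz("top",tc(*a),z),atz("top",tc(*b),z); d=p-q; return np.arctan2(-d[0],d[1]),p,q # a=left
for a,b,z in [((100,315),(480,220),.12),((148,447),(517,350),.08),((35,172),(500,50),.15),((130,193),(397,121),.15)]: print(yaw(a,b,z))
print("solecorner",atz("top",tc(567,313),.012),"spool",atz("top",tc(705,187),.076))
print("hammer head",atz("top",(317,183),.026),"last near",atz("top",(372,185),.07),"tin",atz("top",(298,128),.095))
y=np.mean([yaw((100,315),(480,220),.12)[0],yaw((148,447),(517,350),.08)[0]])
X=np.array([np.cos(y),np.sin(y),0]);Y=np.array([-np.sin(y),np.cos(y),0]);print(y,X,Y)
for th in (.2094,.4189):
    l=th-.5236; o=k-X*.15*np.sin(l); o[2]=0; c=atz("top",tc(567,313),.012)-o
    k2=atz("top",tc(567,205),.085+.15*np.cos(l)); print(th,.085+.15*np.cos(l),"pivot",o,"sole corner in S",c@X,c@Y,"home",o-X*.075,"third",o+X*.15*np.sin(.1047),k2)
    c=atz("top",tc(500,50),.152)-o; print("frame top back",c@X,c@Y)
E
```

```text
knob [0.55019398 0.00954045 0.22464546] 0.0017972940890273442
(np.float64(0.2565000266173094), array([0.48557915, 0.31740022, 0.12      ]), array([0.55077886, 0.06880952, 0.12      ]))
(np.float64(0.2691396191229205), array([0.39895339, 0.29254296, 0.08      ]), array([0.46714043, 0.04533807, 0.08      ]))
(np.float64(0.26759570386084763), array([0.57599764, 0.35568266, 0.15      ]), array([0.65820423, 0.05584616, 0.15      ]))
(np.float64(0.27452057837968574), array([0.56306701, 0.29264648, 0.15      ]), array([0.61134386, 0.12122776, 0.15      ]))
solecorner [0.49492424 0.0136879  0.012     ] spool [ 0.57860378 -0.0803802   0.076     ]
hammer head [ 0.66086448 -0.13032975  0.026     ] last near [ 0.65035882 -0.25916933  0.07      ] tin [ 0.781546  -0.0794623  0.095    ]
0.26281982287011496 [0.96566122 0.25980457 0.        ] [-0.25980457  0.96566122  0.        ]
0.2094 0.22765658917146592 pivot [0.59496045 0.02158456 0.        ] sole corner in S -0.09865267210652463 0.018364370524650793 home [0.52253586 0.00209922 0.        ] third [0.61009847 0.02565734 0.        ] [0.55080501 0.00951966 0.22765659]
frame top back 0.06959587095610216 0.016630403448701706
0.4189 0.23417859402197644 pivot [0.565332   0.01361323 0.        ] sole corner in S -0.06797063429910517 0.01836437052465081 home [ 0.4929074  -0.00587212  0.        ] third [0.58047001 0.01768601 0.        ] [0.55017582 0.00936555 0.23417859]
frame top back 0.10027790876352162 0.016630403448701727
```

The knob is at about (0.551, 0.010), height about 0.226. The machine yaw is about 0.265, and both the height and the sole corner say the lever is in the first notch. I'll align the tool so tool x points to the machine's back, rise with the fingers shut, and travel over.

>>> play_rows:
  commands:
    - [[0, 0, -2], 0.063]
    - [[0, 0, -3], 0.063]
    - [[0, 0, -3], 0]
    - [[0, 0, -2], 0]
    - [[3, -2.5, 0], 0]
    - [[3, -2.5, 0], 0]
    - [[3, -2.5, 0], 0]
    - [[3, -2.5, 0], 0]
    - [[3, -2.5, 0], 0]
    - [[3, -2.5, 0], 0]
    - [[3, -2.5, 0], 0]
    - [[3, -2.5, 0], 0]
    - [[3, -2.5, 0], 0]
    - [[3, -2.5, 0], 0]
  fingers: -1
  newtons: 20

```text
time: 1.5
eef_pos: [0.4435, -0.2103, 0.331]
ee_rot: [0.991, 0.132, -0.0, -0.0]
ft_force: [1.3, -0.3, 0.1]
gripper_width: 0.0
gripper_force: 0.0
```

>>> play_rows:
  commands:
    - [[2.8, -2.3, 0], 0]
    - [[2.8, -2.3, 0], 0]
    - [[2.8, -2.3, 0], 0]
    - [[2.8, -2.3, 0], 0]
    - [[2.8, -2.3, 0], 0]
    - [[2.8, -2.3, 0], 0]
    - [[2.8, -2.3, 0], 0]
    - [[2.8, -2.3, 0], 0]
    - [[0, 0, 0], 0]
    - [[0, 0, 0], 0]

```text
time: 2.5
eef_pos: [0.6109, 0.0249, 0.3303]
ee_rot: [0.991, 0.133, -0.001, 0.0]
ft_force: [0.3, -0.1, -0.4]
gripper_width: -0.0004
gripper_force: 0.0
```

```bash
cat > look.py <<'E'
import sys,cv2
from rig import r,optics
n=sys.argv[1]; s=optics.get_image("side")["image"][150:290,200:360,::-1]; t=optics.get_image("top")["image"][130:270,200:360,::-1]
cv2.imwrite(f"pics/{n}.png",cv2.resize(cv2.hconcat([s,t]),(800,350),interpolation=cv2.INTER_CUBIC))
E
python3 look.py a
```

```text
(no output)
```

View pics/a.png

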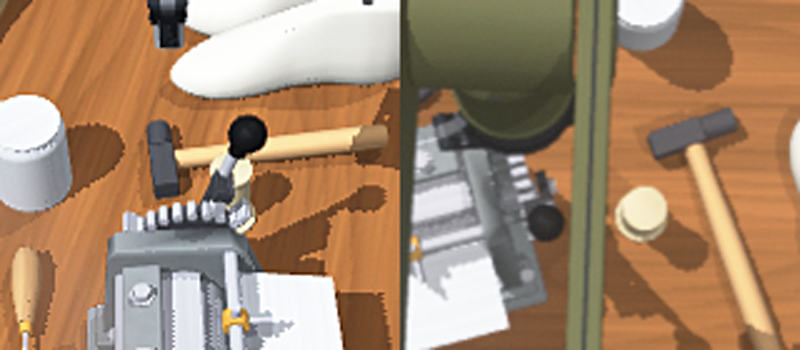

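Side view: the knob is still at about (299,204). The fingertips are above and behind it near (267,168), and the top view shows nothing in the descent column. Next I descend and approach slowly.

>>> play_rows:
  commands:
    - [[0, 0, -0.5], 0]
    - [[0, 0, 2], 0]
    - [[0, 0, 3], 0]
    - [[0, 0, 3], 0]
    - [[0, 0, 3], 0]
    - [[0, 0, 2], 0]
    - [[0, 0, 1], 0]
    - [[0, 0, 0], 0]
    - [[0, 0, 0], 0]

```text
time: 3.5
eef_pos: [0.6118, 0.0238, 0.1975]
ee_rot: [0.991, 0.132, 0.001, 0.0]
ft_force: [0.2, -0.1, -0.2]
gripper_width: -0.0001
gripper_force: 0.0
```

```bash
python3 look.py b
```

```text
(no output)
```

View pics/b.png

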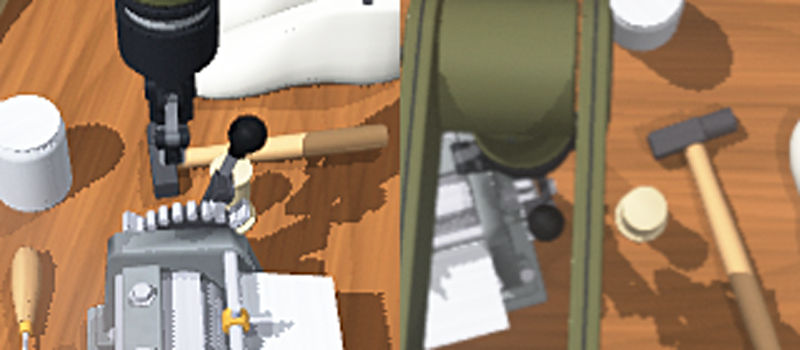

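Side view: the fingertips are at about (267,212), behind the knob at (299,204) and level with it. Now a gentle push to the front.

>>> play_rows:
  commands:
    - [[-1, 0, 0], 0]
    - [[-1, 0, 0], 0]
    - [[-1, 0, 0], 0]
    - [[-0.3, 0, 0], 0]
    - [[-0.3, 0, 0], 0]
    - [[-0.3, 0, 0], 0]
    - [[-0.3, 0, 0], 0]
    - [[-0.3, 0, 0], 0]

```text
time: 4.4
eef_pos: [0.5689, 0.0126, 0.1963]
ee_rot: [0.991, 0.132, 0.001, 0.0]
ft_force: [3.5, 0.9, -2.7]
gripper_width: -0.0001
gripper_force: 1.3
```

>>> play_rows:
  commands:
    - [[-0.2, 0, 0], 0]
    - [[-0.2, 0, 0], 0]
    - [[0, 0, 0], 0]

```text
time: 4.7
eef_pos: [0.5628, 0.0114, 0.1962]
ee_rot: [0.991, 0.132, -0.001, -0.0]
ft_force: [-0.0, -0.4, -0.9]
gripper_width: -0.0
gripper_force: 0.0
```

>>> play_rows:
  commands:
    - [[-0.2, 0, 0], 0]
    - [[-0.2, 0, 0], 0]
    - [[0, 0, 0], 0]

```text
time: 5.0
eef_pos: [0.5595, 0.0104, 0.1963]
ee_rot: [0.991, 0.132, -0.0, -0.0]
ft_force: [-0.5, 1.1, -0.2]
gripper_width: -0.0002
gripper_force: 0.0
```

A click came where the first-to-home crest was expected. I continue gently until resistance.

>>> play_rows:
  commands:
    - [[-0.2, 0, 0], 0]
    - [[-0.2, 0, 0], 0]
    - [[-0.2, 0, 0], 0]
    - [[0, 0, 0], 0]

```text
time: 5.4
eef_pos: [0.5538, 0.0088, 0.1963]
ee_rot: [0.991, 0.132, -0.0, -0.0]
ft_force: [-0.2, 0.8, 0.6]
gripper_width: -0.0
gripper_force: 0.0
```

>>> play_rows:
  commands:
    - [[-0.2, 0, 0], 0]
    - [[-0.1, 0, 0], 0]
    - [[0, 0, 0], 0]

```text
time: 5.7
eef_pos: [0.5511, 0.0081, 0.1963]
ee_rot: [0.991, 0.132, -0.0, -0.0]
ft_force: [0.2, -0.4, -0.1]
gripper_width: -0.0002
gripper_force: 0.0
```

>>> play_rows:
  commands:
    - [[-0.2, 0, 0], 0]
    - [[0, 0, 0], 0]

```text
time: 5.9
eef_pos: [0.5502, 0.0077, 0.1964]
ee_rot: [0.991, 0.132, 0.001, -0.0]
ft_force: [1.9, 1.4, -2.2]
gripper_width: -0.0001
gripper_force: 1.4
```

>>> play_rows:
  commands:
    - [[-0.15, 0, 0], 0]
    - [[0, 0, 0], 0]

```text
time: 6.1
eef_pos: [0.5496, 0.0074, 0.1964]
ee_rot: [0.991, 0.132, 0.002, -0.0]
ft_force: [6.1, 2.0, -5.2]
gripper_width: -0.0003
gripper_force: 2.7
```

>>> play_rows:
  commands:
    - [[-0.15, 0, 0], 0]
    - [[0, 0, 0], 0]

```text
time: 6.3
eef_pos: [0.5488, 0.007, 0.1964]
ee_rot: [0.991, 0.132, 0.002, 0.0]
ft_force: [6.4, 1.4, -4.7]
gripper_width: -0.0003
gripper_force: 3.1
```

>>> play_rows:
  commands:
    - [[-0.15, 0, 0], 0]
    - [[0, 0, 0], 0]

```text
time: 6.5
eef_pos: [0.5473, 0.0065, 0.1965]
ee_rot: [0.991, 0.132, 0.002, 0.0]
ft_force: [5.8, 0.9, -4.3]
gripper_width: -0.0002
gripper_force: 3.1
```

>>> play_rows:
  commands:
    - [[-0.15, 0, 0], 0]
    - [[0, 0, 0], 0]

```text
time: 6.7
eef_pos: [0.5473, 0.0064, 0.1966]
ee_rot: [0.991, 0.132, 0.004, 0.0]
ft_force: [9.3, 2.1, -6.9]
gripper_width: -0.0
gripper_force: 4.7
```

>>> play_rows:
  commands:
    - [[-0.15, 0, 0], 0]
    - [[0, 0, 0], 0]

```text
time: 6.9
eef_pos: [0.5473, 0.0064, 0.1966]
ee_rot: [0.991, 0.132, 0.005, -0.0]
ft_force: [11.6, 3.3, -9.3]
gripper_width: -0.0
gripper_force: 6.2
```

The finger is stuck at a fixed position with force rising past the notch force, so this is the hard stop and the lever is at home. I back off and go over to the front side.

>>> play_rows:
  commands:
    - [[0.5, 0, 0], 0]
    - [[1, 0, 0], 0]
    - [[1.5, 0, 0], 0]
    - [[0, 0, -2], 0]
    - [[0, 0, -3], 0]
    - [[0, 0, -3], 0]
    - [[0, 0, -2], 0]
    - [[-3, 0, 0], 0]
    - [[-3, 0, 0], 0]
    - [[-3, 0, 0], 0]
    - [[-3, 0, 0], 0]
    - [[0, 0, 0], 0]
    - [[0, 0, 0], 0]

```text
time: 8.2
eef_pos: [0.4548, -0.018, 0.2967]
ee_rot: [0.991, 0.132, 0.0, 0.0]
ft_force: [0.6, 0.3, -0.5]
gripper_width: 0.0002
gripper_force: 0.0
```

```bash
python3 look.py c
```

```text
(no output)
```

View pics/c.png

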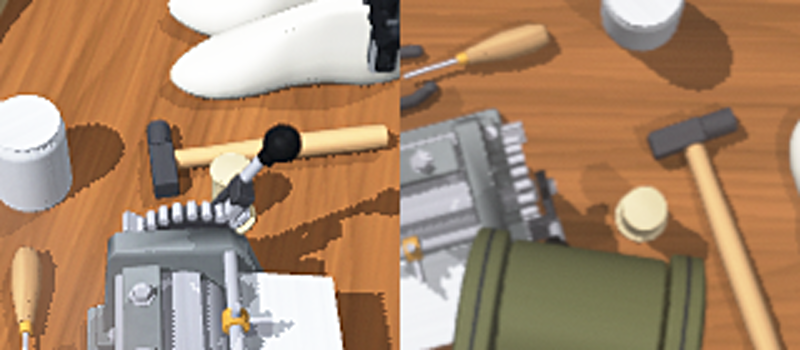

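Side view: the knob is now at (313,208) over the front end of the quadrant, which is home. The gripper is in front of it at the upper right. I descend in front and push back.

>>> play_rows:
  commands:
    - [[0, 0, 2], 0]
    - [[0, 0, 3], 0]
    - [[0, 0, 3], 0]
    - [[0, 0, 1.5], 0]
    - [[0, 0, 0.3], 0]
    - [[1, 0, 0], 0]
    - [[1, 0, 0], 0]
    - [[1, 0, 0], 0]
    - [[0.5, 0, 0], 0]
    - [[0, 0, 0], 0]

```text
time: 9.3
eef_pos: [0.4907, -0.0086, 0.1988]
ee_rot: [0.991, 0.132, 0.001, 0.0]
ft_force: [0.8, 0.4, -0.1]
gripper_width: 0.0002
gripper_force: 0.0
```

>>> play_rows:
  commands:
    - [[0.2, 0, 0], 0]
    - [[0.2, 0, 0], 0]
    - [[0.2, 0, 0], 0]
    - [[0.2, 0, 0], 0]
    - [[0, 0, 0], 0]

```text
time: 9.8
eef_pos: [0.497, -0.0067, 0.1984]
ee_rot: [0.991, 0.132, 0.0, 0.0]
ft_force: [0.2, -0.6, -0.5]
gripper_width: -0.0003
gripper_force: 0.0
```

>>> play_rows:
  commands:
    - [[0.2, 0, 0], 0]
    - [[0.2, 0, 0], 0]
    - [[0, 0, 0], 0]

```text
time: 10.1
eef_pos: [0.4995, -0.0058, 0.1982]
ee_rot: [0.991, 0.132, -0.001, 0.0]
ft_force: [-3.5, -1.5, 3.2]
gripper_width: -0.0001
gripper_force: 2.2
```

>>> play_rows:
  commands:
    - [[0.2, 0, 0], 0]
    - [[0.2, 0, 0], 0]
    - [[0.2, 0, 0], 0]
    - [[0.2, 0, 0], 0]
    - [[0, 0, 0], 0]

```text
time: 10.6
eef_pos: [0.5041, -0.0038, 0.198]
ee_rot: [0.991, 0.132, -0.004, -0.0]
ft_force: [-8.6, -1.0, 6.7]
gripper_width: 0.0
gripper_force: 4.5
```

>>> play_rows:
  commands:
    - [[0.2, 0, 0], 0]
    - [[0.2, 0, 0], 0]
    - [[0, 0, 0], 0]

```text
time: 10.9
eef_pos: [0.5113, -0.0023, 0.1982]
ee_rot: [0.991, 0.132, -0.001, -0.0]
ft_force: [-1.9, -0.3, 1.6]
gripper_width: -0.0002
gripper_force: 1.1
```

>>> play_rows:
  commands:
    - [[0.2, 0, 0], 0]
    - [[0.2, 0, 0], 0]
    - [[0, 0, 0], 0]

```text
time: 11.2
eef_pos: [0.5177, -0.0013, 0.1984]
ee_rot: [0.991, 0.132, 0.001, 0.0]
ft_force: [0.2, -0.5, 0.2]
gripper_width: 0.0002
gripper_force: 0.0
```

First click. Lever now in notch 1, so I continue.

>>> play_rows:
  commands:
    - [[0.2, 0, 0], 0]
    - [[0.2, 0, 0], 0]
    - [[0.2, 0, 0], 0]
    - [[0.2, 0, 0], 0]
    - [[0.2, 0, 0], 0]
    - [[0, 0, 0], 0]

```text
time: 11.8
eef_pos: [0.5262, 0.0012, 0.1983]
ee_rot: [0.991, 0.132, 0.0, 0.0]
ft_force: [0.9, 0.6, 0.4]
gripper_width: -0.0002
gripper_force: 0.0
```

>>> play_rows:
  commands:
    - [[0.2, 0, 0], 0]
    - [[0.2, 0, 0], 0]
    - [[0.2, 0, 0], 0]
    - [[0, 0, 0], 0]

```text
time: 12.2
eef_pos: [0.5287, 0.0023, 0.1983]
ee_rot: [0.991, 0.132, -0.003, 0.0]
ft_force: [-6.9, -2.6, 6.0]
gripper_width: -0.0002
gripper_force: 3.9
```

>>> play_rows:
  commands:
    - [[0.2, 0, 0], 0]
    - [[0.2, 0, 0], 0]
    - [[0, 0, 0], 0]

```text
time: 12.5
eef_pos: [0.5337, 0.0038, 0.1983]
ee_rot: [0.991, 0.132, -0.001, -0.0]
ft_force: [-2.8, -0.4, 2.8]
gripper_width: -0.0
gripper_force: 1.6
```

>>> play_rows:
  commands:
    - [[0.2, 0, 0], 0]
    - [[0.2, 0, 0], 0]
    - [[0, 0, 0], 0]

```text
time: 12.8
eef_pos: [0.54, 0.005, 0.1984]
ee_rot: [0.991, 0.132, 0.001, -0.0]
ft_force: [0.8, 0.3, -0.3]
gripper_width: 0.0003
gripper_force: 0.0
```

Second click, at the expected place. Now the third, with finer steps.

>>> play_rows:
  commands:
    - [[0.2, 0, 0], 0]
    - [[0.2, 0, 0], 0]
    - [[0.2, 0, 0], 0]
    - [[0.2, 0, 0], 0]
    - [[0.2, 0, 0], 0]
    - [[0.2, 0, 0], 0]
    - [[0, 0, 0], 0]

```text
time: 13.5
eef_pos: [0.5514, 0.0081, 0.1983]
ee_rot: [0.991, 0.132, 0.0, 0.0]
ft_force: [0.5, 0.2, 0.1]
gripper_width: -0.0003
gripper_force: 0.0
```

>>> play_rows:
  commands:
    - [[0.2, 0, 0], 0]
    - [[0.2, 0, 0], 0]
    - [[0.2, 0, 0], 0]
    - [[0, 0, 0], 0]

```text
time: 13.9
eef_pos: [0.5565, 0.0096, 0.1983]
ee_rot: [0.991, 0.132, -0.0, 0.0]
ft_force: [-1.0, -0.0, 0.4]
gripper_width: 0.0001
gripper_force: 0.0
```

>>> play_rows:
  commands:
    - [[0.2, 0, 0], 0]
    - [[0.1, 0, 0], 0]
    - [[0, 0, 0], 0]

```text
time: 14.2
eef_pos: [0.558, 0.0103, 0.1983]
ee_rot: [0.991, 0.132, -0.001, -0.0]
ft_force: [-6.0, -0.3, 3.0]
gripper_width: 0.0
gripper_force: 0.1
```

>>> play_rows:
  commands:
    - [[0.2, 0, 0], 0]
    - [[0.1, 0, 0], 0]
    - [[0, 0, 0], 0]

```text
time: 14.5
eef_pos: [0.5613, 0.0114, 0.1983]
ee_rot: [0.991, 0.132, -0.001, -0.0]
ft_force: [-3.7, 0.2, 2.7]
gripper_width: 0.0005
gripper_force: 0.0
```

>>> play_rows:
  commands:
    - [[0.2, 0, 0], 0]
    - [[0.1, 0, 0], 0]
    - [[0, 0, 0], 0]

```text
time: 14.8
eef_pos: [0.5657, 0.0121, 0.1983]
ee_rot: [0.991, 0.132, 0.0, -0.0]
ft_force: [-1.0, 0.2, 0.6]
gripper_width: 0.0003
gripper_force: 0.0
```

>>> play_rows:
  commands:
    - [[0.1, 0, 0], 0]
    - [[0.1, 0, 0], 0]
    - [[0, 0, 0], 0]

```text
time: 15.1
eef_pos: [0.5679, 0.0124, 0.1983]
ee_rot: [0.991, 0.132, 0.001, 0.0]
ft_force: [-0.9, 0.5, 1.9]
gripper_width: 0.0002
gripper_force: 0.0
```

The force dropped, so probably the third click. I retract to the front, clear, and check with the camera.

>>> play_rows:
  commands:
    - [[-0.5, 0, 0], 0]
    - [[-1.5, 0, 0], 0]
    - [[-3, 0, 0], 0]
    - [[-3, 0, 0], 0]
    - [[0, 0, -3], 0]
    - [[0, 0, -3], 0]
    - [[0, 0, -4], 0]
    - [[0, 0, -3], 0]
    - [[0, 0, 0], 0]
    - [[0, 0, 0], 0]

```text
time: 16.1
eef_pos: [0.4906, -0.0087, 0.3289]
ee_rot: [0.991, 0.132, 0.001, 0.0]
ft_force: [-0.6, 0.2, -0.7]
gripper_width: 0.0003
gripper_force: 0.0
```

```bash
python3 look.py d
python3 - <<'E'
from h import *
c=D["side"]
o=np.array([.595,.0216,0]);X=np.array([.965,.262,0])
for i in range(5):
    l=-.5236+.2094*i; P=o+X*.15*np.sin(l)+[0,0,.085+.15*np.cos(l)]
    p=cv2.projectPoints(P[None],cv2.Rodrigues(c["R"])[0],c["t"],c["intrinsics"],np.array(c["distortion"]))[0].ravel(); print(i,p,(p-[200,150])*2.5)
E
```

```text
0 [312.7237952  206.86883092] [281.80948801 142.17207731]
1 [298.90847655 203.22027483] [247.27119137 133.05068708]
2 [283.76294043 201.62500263] [209.40735108 129.06250657]
3 [268.16777764 202.21645577] [170.4194441  130.54113944]
4 [253.05510974 204.96443215] [132.63777434 137.41108038]
```

View pics/d.png

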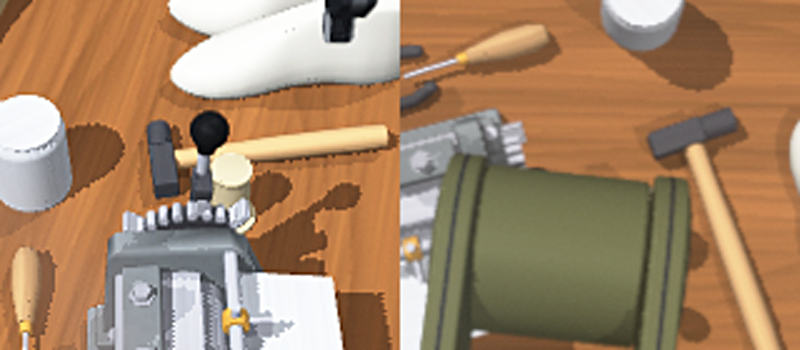

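The side view shows the knob at (284,202), which is exactly the predicted notch 2 position. The lever had stopped just short of the third crest and fallen back, so I push again and a bit further.

>>> play_rows:
  commands:
    - [[0, 0, 3], 0]
    - [[0, 0, 4], 0]
    - [[0, 0, 3], 0]
    - [[0, 0, 2], 0]
    - [[0, 0, 0.5], 0]
    - [[2, 0, 0], 0]
    - [[2, 0, 0], 0]
    - [[1.5, 0, 0], 0]
    - [[0.5, 0, 0], 0]
    - [[0, 0, 0], 0]
    - [[0, 0, 0], 0]

```text
time: 17.3
eef_pos: [0.5471, 0.0071, 0.2032]
ee_rot: [0.991, 0.132, -0.001, -0.0]
ft_force: [0.0, -1.1, -0.2]
gripper_width: 0.0002
gripper_force: 0.0
```

>>> play_rows:
  commands:
    - [[0.2, 0, 0], 0]
    - [[0.2, 0, 0], 0]
    - [[0.2, 0, 0], 0]
    - [[0.2, 0, 0], 0]
    - [[0.2, 0, 0], 0]
    - [[0.2, 0, 0], 0]
    - [[0, 0, 0], 0]

```text
time: 18.0
eef_pos: [0.5582, 0.0101, 0.2033]
ee_rot: [0.991, 0.132, -0.002, 0.0]
ft_force: [-4.5, -1.1, 3.4]
gripper_width: -0.0002
gripper_force: 2.3
```

>>> play_rows:
  commands:
    - [[0.2, 0, 0], 0]
    - [[0.2, 0, 0], 0]
    - [[0, 0, 0], 0]

```text
time: 18.3
eef_pos: [0.5629, 0.0115, 0.2033]
ee_rot: [0.991, 0.132, -0.0, -0.0]
ft_force: [-2.5, -0.9, 1.8]
gripper_width: 0.0002
gripper_force: 1.1
```

>>> play_rows:
  commands:
    - [[0.2, 0, 0], 0]
    - [[0.2, 0, 0], 0]
    - [[0, 0, 0], 0]

```text
time: 18.6
eef_pos: [0.5684, 0.0127, 0.2033]
ee_rot: [0.991, 0.132, 0.001, -0.0]
ft_force: [0.3, 0.8, -0.2]
gripper_width: 0.0
gripper_force: 0.1
```

>>> play_rows:
  commands:
    - [[0.2, 0, 0], 0]
    - [[0.1, 0, 0], 0]
    - [[0, 0, 0], 0]

```text
time: 18.9
eef_pos: [0.5709, 0.0133, 0.2033]
ee_rot: [0.991, 0.132, 0.001, 0.0]
ft_force: [-0.5, 0.2, 0.6]
gripper_width: 0.0001
gripper_force: 0.0
```

>>> play_rows:
  commands:
    - [[0.2, 0, 0], 0]
    - [[0.1, 0, 0], 0]
    - [[0, 0, 0], 0]
    - [[0, 0, 0], 0]

```text
time: 19.3
eef_pos: [0.5733, 0.0141, 0.2033]
ee_rot: [0.991, 0.132, 0.0, -0.0]
ft_force: [0.0, 0.7, 0.8]
gripper_width: 0.0003
gripper_force: 0.0
```

```bash
python3 look.py e
```

```text
(no output)
```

View pics/e.png

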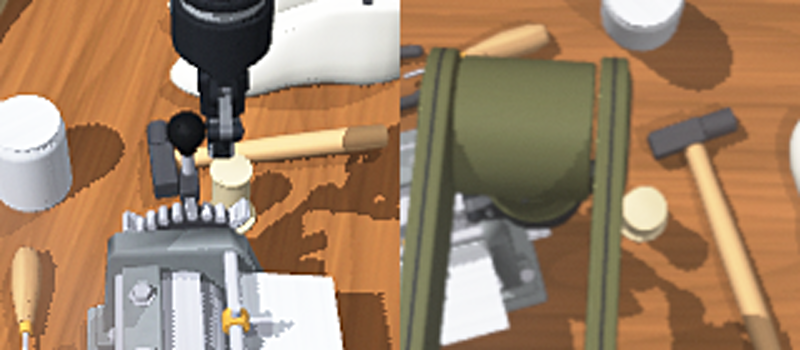

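Side view: the knob is at about (274.5,203), just past the crest (276) but not yet dropped (notch 3 is at 268). The finger needs to go a little further.

>>> play_rows:
  commands:
    - [[0.1, 0, 0], 0]
    - [[0.1, 0, 0], 0]
    - [[0.1, 0, 0], 0]
    - [[0, 0, 0], 0]

```text
time: 19.8
eef_pos: [0.5762, 0.0148, 0.2033]
ee_rot: [0.991, 0.132, 0.0, 0.0]
ft_force: [0.8, -0.1, -0.7]
gripper_width: 0.0
gripper_force: 0.0
```

>>> play_rows:
  commands:
    - [[0.1, 0, 0], 0]
    - [[0.1, 0, 0], 0]
    - [[0.1, 0, 0], 0]
    - [[0, 0, 0], 0]
    - [[0, 0, 0], 0]

```text
time: 20.3
eef_pos: [0.5789, 0.0156, 0.2033]
ee_rot: [0.991, 0.132, -0.0, -0.0]
ft_force: [0.8, -0.6, -0.2]
gripper_width: 0.0002
gripper_force: 0.0
```

```bash
python3 look.py f
```

```text
(no output)
```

View pics/f.png

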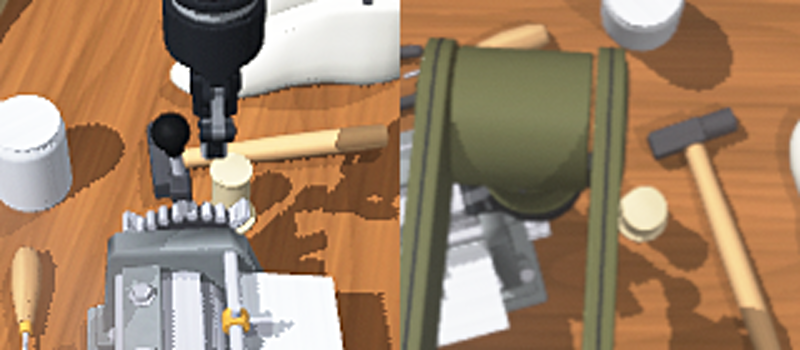

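The knob is now at crop (171,131), i.e. (268,202). That matches the predicted third notch (170,130.5), with a gap to the finger. I retract clear.

>>> play_rows:
  commands:
    - [[-1, 0, 0], 0]
    - [[-2, 0, 0], 0]
    - [[-3, 0, 0], 0]
    - [[-2, 0, 0], 0]
    - [[0, 0, -3], 0]
    - [[0, 0, -4], 0]
    - [[0, 0, -4], 0]
    - [[0, 0, -2], 0]
    - [[0, 0, 0], 0]
    - [[0, 0, 0], 0]
    - [[0, 0, 0], 0]

```text
time: 21.5
eef_pos: [0.5002, -0.0053, 0.3316]
ee_rot: [0.991, 0.132, -0.002, -0.0]
ft_force: [-0.2, 0.3, -0.0]
gripper_width: 0.0003
gripper_force: 0.0
```

```bash
python3 look.py g
```

```text
(no output)
```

View pics/g.png

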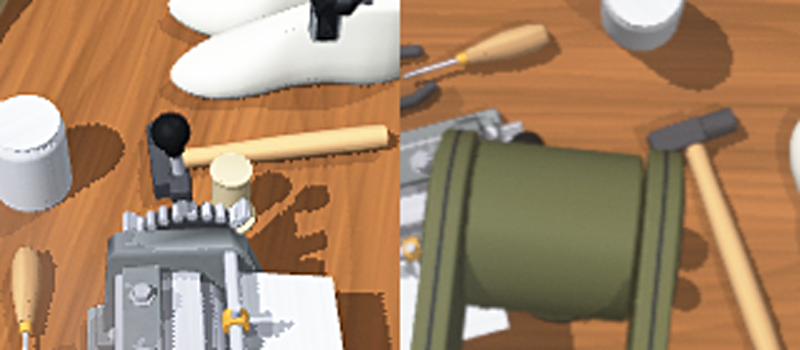

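The knob rests at crop (171,131), the third notch. The gripper is clear and the bystanders haven't moved.

```bash
python3 -c "
from rig import job_done
print(job_done())"
```

```text
the job is handed in; nothing more can be done
None
```

The lever was pushed to its home stop, then clicked back and left seated in the third notch after home; the last picture shows it there with the arm clear and the bystanders in view unmoved, and the job is handed in (no verdict was returned).

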